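# Hold a printed bobbin in tongs over its open sample tube

### The job

Flick open the orange flip cap of the tube in the rack (leave the white and the blue one shut), then take the tongs from their rest and use them, never the fingers, to lift the small upright bobbin off the build plate and hold it upright over the middle of the open orange tube, a few centimetres above its mouth and touching nothing but the tongs, ready to be let down into it. Finish while still holding it there, the tongs squeezed shut on it and kept clear of that tube and its cap; nothing is put down, and everything else on the bench stays where it is.

Things in the scene. Friction and masses are not known exactly. Their poses are not given: they have to be found in the camera images.
- rack: Grey tube rack, 60 x 200 x 43 mm, fixed. Origin: centre of its underside on the bench; z up, y along the row. Three upright fixed tubes stand in it at y = -60, 0 and +60 mm, colours in any order. Tubes and rack share one yaw; the cap hinges are on the rack's +x side, the tabs on its -x side (towards the robot).
- tube_orange: The grey tube with the orange flip cap, with the cap that it carries: 30 mm outer diameter, 26 mm inner, 64 mm tall. Origin: centre of its foot, 8 mm above the bench; axes as the rack's.
- orange_mouth (a point): Centre of the orange tube's open mouth (upper rim, 72 mm above the bench); axes as the rack's, z up.
- orange_tab (a point): On the orange cap's thumb tab, where to pinch it: 49 mm from the hinge axis, 12 mm from the tab's free end, at mid-thickness (3 mm above the rim when shut). The tab stands out 23 mm beyond the cap's 33 mm disc, 10 mm wide along the rack's y, 5 mm thick; its axes turn with the cap.
- cap_orange (a joint): Opening angle of the orange cap: 0 shut, 2.0 rad fully open; it swings up and over towards the rack's +x and stays where it is left (friction 0.015 N m, about 0.3 N at the tab). The hinge axis runs along the rack's y, 19 mm on the +x side of the mouth's centre, at the height of the rim.
- cap_white (a joint): The same for the white cap, to stay shut (0).
- cap_blue (a joint): The same for the blue cap, to stay shut (0).
- rest: White tongs rest, fixed: base 150 x 85 x 4 mm with two cross bars 14 mm wide along its y, centred at x = -56.5 and +56.5 mm, tops 24 mm above the bench. The tongs lie on the bars. Origin: centre of the underside.
- tongs: Steel tongs, red grips, black rubber jaws, 195 mm long, 84 g, loose, lying level on the rest. Origin between the arms at the hinge end, at the arms' lower edge (24 mm above the bench); x along the tongs to the jaws, y across (squeezing), z up. Red hinge block 34 x 18 x 16 mm centred at x = -6 mm. Two flat arms 3 mm thick, 16 mm tall (z 0 to 16), pivot at x = 0, y = +-10.5 mm.
- tongs_grip (a point): Grip point at the tongs' balance: x = 68 mm, y = 0, mid-height of the arms (z = 8 mm; 32 mm above the bench on the rest). Axes as tongs.
- tongs_jaws (a point): Middle between the two jaws: x = 165 mm, y = 0, z = 0, so 97 mm ahead of the grip point and 8 mm below it. Each jaw is a flat plate 24 mm long (x 153 to 177), 3 mm thick and 28 mm tall (14 mm above and below this point).
- tongs_left (a joint): Squeeze of the left arm (the right moves alike): 0 sprung open (36 mm over the arms at the grip point, jaw gap 48 mm), 0.09 rad on the bobbin (arms parallel, 24 mm over), 0.14 shut. The spring asks 5 N a side at the grip point when open, 8 N on the bobbin. Squeezed to 32 mm there, the tongs can be carried with a jaw gap of about 38 mm; a grip of 20 to 60 N clamps the bobbin.
- plate: Gold build plate, 170 x 170 mm, on a black cooling stand, fixed; its top lies 33 mm above the bench. Origin: centre of the underside on the bench, x and y along its sides.
- bobbin: Small printed bobbin standing upright on the near half of the build plate: two blue flanges 18 mm in diameter (lowest and highest 6 mm) on a black hub 14 mm in diameter, 24 mm tall, 12 g, loose. Origin: centre of its underside; z along its axis, up.
- reel_a: Bystander: flat black printed reel disc, 56 mm diameter, 4 mm thick, lying on the far half of the build plate. Origin under its centre.
- reel_b: Bystander: a second such disc beside it.
- glue: Bystander: white glue bottle with a red cap, 48 mm diameter, 130 mm tall. Origin under its centre.
- jar: Bystander: glass jar with a black lid, 60 mm diameter, 60 mm tall. Origin under its centre.
- scraper: Bystander: flat spatula (print scraper) lying on the bench beyond the tongs, roughly along the bench's y.
Not all that is in view belongs to the job. What is shaped like the tongs but pink or purple is not meant.

How it is judged:
By the outcome, as a careful person would: the job done as asked, in the order asked, and still so for the second after the job is handed in, while the arm keeps its last pose, push and grip.
It also fails if it takes over 50 s, if anything falls off the work surface, if the arm or the gripper's body presses on something with over 40 N, if the wrist force passes 120 N, or if a joint passes its speed limit or range.

### The arm

A 6-joint arm with a two-finger parallel gripper is mounted at the origin on the work surface. World frame = base frame: x ahead of the robot, y to its left, z up, the work surface at z = 0. Lengths are in m, angles in rad, forces in N, time in s.
With the tool pointing down it reaches from about 0.325 to 0.775 m from the base axis. Payload 5.5 kg.
Tool frame: the origin (TCP) lies on the centre line of the jaws, within the pads' length; the fingertips stand 14 mm ahead of it and the grasp point (between the pads) lies 5 mm behind it; z points along the fingers, y is the line along which they close (so a half turn about z gives the same grasp; the last joint's range is limited). The gripper opens to 88 mm and grips with 3 to 60 N. Pads are 20 mm wide; open, the fingers measure 115 mm over their backs; the gripper's body (75 mm by 178 mm) begins 61 mm behind the grasp point.
Start: joints at [-1.35, 0.091, 1.231, -0, 1.82, -0.057], TCP at [0.165, -0.577, 0.237] pointing down, gripper open.
Joint ranges: [-2.87, 2.87], [-0.86, 2.18], [0.17, 2.46], [-1.51, 4.65], [0.06, 2.69], [-2.65, 2.65]. Speed limits (rad/s): [2.57, 2.57, 3.01, 3.14, 3.14, 3.14].

### API

Orientations are given as a unit quaternion [x, y, z, w].
In Python, from plant import env gives the robot as it stands. Calls block until the motion is done:
- env.move_ptp(position, orientation): joint-space move of the TCP to a pose.
- env.move_linear(position, frame=None, max_speed=0.15): straight line of the TCP; frame=None keeps the orientation; max_speed is the mean speed in m/s.
- env.movej(angles): joint-space move.
- env.move_gripper(opening): finger opening in m; the grip force is fixed at half the most; returns when the fingers have stopped.
- env.sleep(seconds).
- env.inverse_kinematics(position, orientation): joint angles nearest the present ones, or None.
- env.read_state(): the state.
- env.read_camera(name): name is "scene" or "side" or "wrist"; returns the picture (384x512x3 uint8, red, green, blue); there is no depth.
- env.camera_info(name): a dict with "vfov" (degrees; the focal length in pixels is half the picture's height over the tangent of half this angle, whatever the lens; pixels are square), "cx", "cy" (the principal point, pixels), "D" ([k1, k2, p1, p2, k3] as OpenCV has them; the pictures are not rectified), "pose" (4x4, takes a point from camera to world coordinates). Camera axes: x right, y up, looking along -z (the intrinsics and any distortion apply to the point x, -y, -z); pixel columns grow to the right and rows downward; lengths in m; the calibration is good to about 2 mm. A picture is of the moment at which its call begins: read the wrist's pose just before it. camera_info takes no time and is no camera call; for the wrist camera it gives the pose at the moment of the call.
A pose or a line that the arm cannot do raises env.PlanningError and nothing moves.
- env.job_done(): hands the job in; it is judged then, once.
Trained networks look in the newest picture that a camera, given by its name, has taken for a name from the list of things; names that differ only in an ending like _2 or _b are one class to them, and where a whole thing is asked for, a point or a joint stands for the part that bears it (a point fixed in the world has none). Each returns a list of dicts, best first, with "confidence" (0 to 1); they miss things now and then, are a little off and sometimes report something else, mostly with a low value. They report only what shows in the picture. A call takes as long as a camera call. They do not tell look-alikes from the thing itself.
- env.trace(camera, target): "region" (384x512 bool, what is visible of it) and "centre" ([column, row] in pixels, amid what is visible of it).
- env.mark_of(camera, target): "centre" ([column, row] in pixels: a listed point, or the origin of a listed thing).
The state is a dict: "t": time; "q": joint angles; "qvel": joint speeds; "joint_torque": joint torques, N m; "tcp_pos": TCP position; "ee_rot": TCP orientation; "contact_force": force on the tool from outside, world axes, zero at the start; "torque": the same for the moment, N m; "grip_width": finger opening in m; "grip_force": force on a finger pad.
Only numpy, scipy, OpenCV 4.12 (cv2) and the standard library are available. Lean on these libraries where they do the work, as an engineer would, in place of code of your own. Each camera call takes 0.05 s, during which the arm holds its last target. There are 200 camera calls.

## Working session

There is one attempt and no reset: what is moved stays moved. The work goes in short steps, each a Python script; the robot and the scene stay as the last script left them, time stands still between calls to the robot, and variables do not carry over. Pictures are saved under pics/ and viewed, at most 10 in all, crops included, and the job is handed in when it is done.

```bash
ls; mkdir -p pics
cat > h.py <<'E'
import numpy as np, cv2
from plant import env
from scipy.spatial.transform import Rotation as R
def K(i):
    f=192/np.tan(np.radians(i["vfov"])/2); return np.array([[f,0,i["cx"]],[0,f,i["cy"]],[0,0,1]])
def ray(i,px):
    u=cv2.undistortPoints(np.array([[px]],float),K(i),np.array(i["D"],float))[0,0]
    P=np.array(i["pose"]); return P[:3,3],P[:3,:3]@np.array([u[0],-u[1],-1])
def atz(i,px,z):
    o,d=ray(i,px); return o+d*(z-o[2])/d[2]
def proj(i,p):
    P=np.array(i["pose"]); c=P[:3,:3].T@(np.array(p)-P[:3,3]); c=c*[1,-1,-1]
    return cv2.projectPoints(c.reshape(1,1,3),np.zeros(3),np.zeros(3),K(i),np.array(i["D"],float))[0].ravel()
def tri(rs):
    A=np.zeros((3,3));b=np.zeros(3)
    for o,d in rs:
        d=d/np.linalg.norm(d);M=np.eye(3)-np.outer(d,d);A+=M;b+=M@o
    return np.linalg.solve(A,b)
def down(yaw): # tool z down, tool y (closing) along world angle yaw
    y=np.array([np.cos(yaw),np.sin(yaw),0]);z=np.array([0,0,-1.]);return R.from_matrix(np.c_[np.cross(y,z),y,z]).as_quat()
def save(n,im): cv2.imwrite("pics/"+n+".png",im[:,:,::-1])
E
python3 - <<'E'
from h import *
for c in ["scene","side"]:
    im=env.read_camera(c); save(c,im); i=env.camera_info(c)
    print(c,np.round(i["pose"],3).tolist(),i["vfov"],i["D"])
    for t in ["rack","tube_orange","orange_mouth","orange_tab","rest","tongs","tongs_grip","tongs_jaws","plate","bobbin","glue","jar","scraper","reel_a"]:
        for r in env.mark_of(c,t)[:3]: print(t,np.round(r["centre"],1),round(r["confidence"],2))
print(env.read_state()["t"])
E
```

```text
pics
scene [[0.367, -0.508, 0.779, 1.478], [0.93, 0.213, -0.299, -0.337], [-0.014, 0.835, 0.551, 0.743], [0.0, 0.0, 0.0, 1.0]] 43.328477800153344 [-0.06241753  0.          0.          0.          0.        ]
rack [332.  202.5] 0.94
tube_orange [329.  200.6] 0.62
orange_mouth [332.4 185.7] 0.78
orange_mouth [329.6 201.5] 0.64
orange_tab [329.  177.3] 0.47
rest [121.2 239.1] 0.86
tongs [286.3 180.6] 0.88
tongs [134.7 215.2] 0.76
tongs [106.3 198.4] 0.71
tongs_grip [121.  185.2] 0.78
tongs_grip [262.1 173.3] 0.74
tongs_grip [117.9 229.1] 0.56
tongs_jaws [146.5 174.1] 0.98
tongs_jaws [232.6 169.4] 0.65
tongs_jaws [100.2 258.1] 0.61
plate [242.4 235.6] 0.77
bobbin [234.2 221.1] 0.41
glue [327.2 273. ] 0.66
jar [400.7 226. ] 0.81
scraper [146.6 314.3] 0.58
reel_a [260.  232.7] 0.64
reel_a [231.1 243.5] 0.58
side [[-0.912, 0.267, -0.313, 0.182], [-0.411, -0.586, 0.698, 0.797], [0.003, 0.765, 0.644, 0.784], [0.0, 0.0, 0.0, 1.0]] 56.4986419179149 [-0.04279591  0.          0.          0.          0.        ]
rack [219.2 261.8] 0.91
tube_orange [216.6 256. ] 0.62
tube_orange [291.1 145.7] 0.37
orange_mouth [307.9 158.6] 0.71
orange_tab [228.8 242.8] 0.55
rest [308.4 162.7] 0.64
tongs [318.6 167.8] 0.84
tongs [284.1 263.9] 0.7
tongs [362.2 170.4] 0.65
tongs_grip [307.4 159.9] 0.63
tongs_grip [307.7 251.8] 0.63
tongs_grip [366.7 179.6] 0.44
tongs_jaws [376.1 197.1] 0.67
tongs_jaws [335.7 242.2] 0.63
tongs_jaws [295.7 149.3] 0.58
plate [253.5 201.9] 0.96
bobbin [216.9 237.4] 0.69
bobbin [264.  194.1] 0.4
glue [178.4 207.5] 0.57
glue [228.2 243.8] 0.5
jar [151.  275.4] 0.71
scraper [245.5 148.1] 0.67
reel_a [234.9 194.5] 0.51
reel_a [249.4 178.1] 0.46
1.5
```

```bash
python3 -c "
import cv2,numpy as np
a=cv2.imread('pics/scene.png')[120:340,60:440];b=cv2.imread('pics/side.png')[120:320,120:420]
cv2.imwrite('pics/sc2.png',cv2.resize(a,None,fx=2.1,fy=2.1,interpolation=3));cv2.imwrite('pics/si2.png',cv2.resize(b,None,fx=2.6,fy=2.6,interpolation=3))"
```

```text
(no output)
```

View pics/sc2.png

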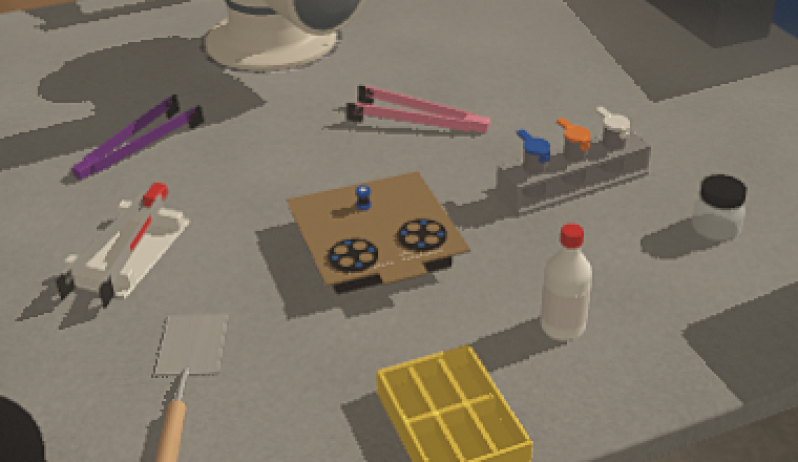

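View pics/si2.png

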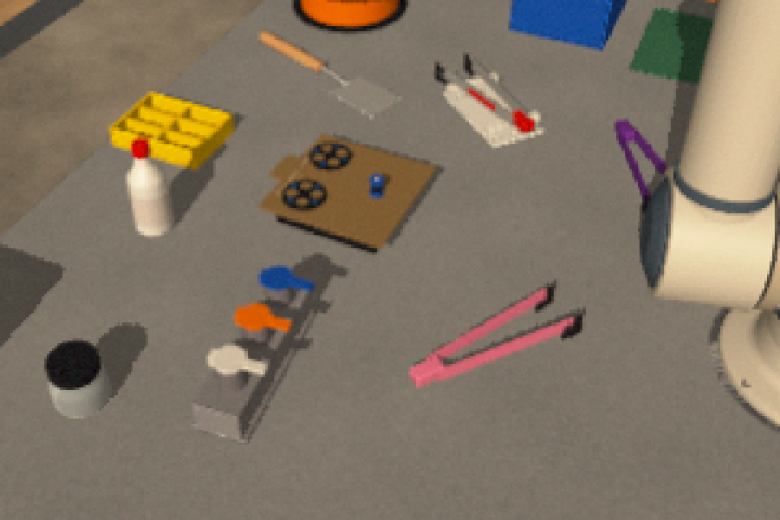

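The scene shows the following:
- **Tongs:** there are three candidates. The purple pair is at scene (120,185), the pink pair at (260,172), and the steel pair with red grips on the white rest at (118,229), which is (307,160) in the side view. The third fits, since it has the red hinge and lies on the rest.
- **Caps:** the orange cap is the middle one, at scene (335,184) and side (219,242).
- **Bobbin:** it is at scene (233,214) and side (265,191).

Next I'll get rough positions and take wrist views from above.

```bash
cat > m.py <<'E'
from h import *
s=env.camera_info("scene");d=env.camera_info("side")
def two(n,a,b,z):
    p=tri([ray(s,a),ray(d,b)]);print(n,p.round(3),atz(s,a,z).round(3),atz(d,b,z).round(3))
two("orange disc",(335,184),(219,242),.077)
two("tabtip",(327,178.5),(231,245),.075)
two("white disc",(353.5,178.5),(209,258),.077)
two("blue disc",(315,189),(226.5,226.5),.077)
two("bobbin",(233,214),(265,191),.045)
two("tongs hinge",(134,211),(322,167),.03)
two("jaw1",(91,257),(289,148),.03)
two("jaw2",(111,259),(300,144),.03)
two("plate c",(242.4,235.6),(253.5,201.9),0.033)
E
python3 m.py
```

```text
orange disc [0.554 0.251 0.073] [0.561 0.248 0.077] [0.55  0.252 0.077]
tabtip [0.52  0.246 0.072] [0.526 0.244 0.075] [0.517 0.247 0.075]
white disc [0.549 0.31  0.073] [0.556 0.307 0.077] [0.547 0.311 0.077]
blue disc [0.561 0.19  0.075] [0.563 0.189 0.077] [0.56  0.192 0.077]
bobbin [ 0.542 -0.029  0.045] [ 0.543 -0.029  0.045] [ 0.541 -0.031  0.045]
tongs hinge [ 0.415 -0.255  0.033] [ 0.412 -0.255  0.03 ] [ 0.416 -0.26   0.03 ]
jaw1 [ 0.572 -0.369  0.022] [ 0.558 -0.38   0.03 ] [ 0.571 -0.329  0.03 ]
jaw2 [ 0.548 -0.35   0.025] [ 0.583 -0.338  0.03 ] [ 0.542 -0.375  0.03 ]
plate c [ 0.576 -0.017 -0.003] [ 0.619 -0.033  0.033] [0.558 0.021 0.033]
```

```bash
cat > w.py <<'E'
from h import *
for n,p,ts in [("wt",(0.47,-0.30,0.30),["tongs","tongs_grip","tongs_jaws","rest"]),("wb",(0.52,-0.03,0.30),["bobbin","plate"]),("wr",(0.50,0.25,0.30),["rack","tube_orange","orange_mouth","orange_tab"])]:
    env.move_ptp(p,down(np.pi/2+np.arctan2(p[1],p[0]))); env.sleep(.2)
    i=env.camera_info("wrist"); im=env.read_camera("wrist"); save(n,im); np.save("pics/"+n,i,allow_pickle=True)
    print(n,np.round(i["pose"],3).tolist(),i["vfov"],i["D"],i["cx"],i["cy"],env.read_state()["t"])
    for t in ts:
        for r in env.mark_of("wrist",t)[:3]: print(t,np.round(r["centre"],1),round(r["confidence"],2))
a=[cv2.imread(f"pics/{n}.png") for n in ("wt","wr")]
cv2.imwrite("pics/w2.png",cv2.resize(np.hstack(a),None,fx=.78,fy=.78,interpolation=3))
E
python3 w.py
```

```text
wt [[0.54, -0.804, -0.247, 0.4], [0.842, 0.516, 0.159, -0.257], [-0.001, -0.294, 0.956, 0.448], [0.0, 0.0, 0.0, 1.0]] 65.6310072629587 [0.01280834 0.         0.         0.         0.        ] 259.8350732048974 191.42927085571628 3.2917
tongs [171.8  53.9] 0.7
tongs [263.  118.5] 0.67
tongs [350.5 294.7] 0.37
tongs_grip [264.3 168.5] 0.95
rest [258.8 161.7] 0.61
wb [[0.061, -0.954, -0.293, 0.438], [0.998, 0.058, 0.018, -0.026], [-0.001, -0.294, 0.956, 0.448], [0.0, 0.0, 0.0, 1.0]] 65.6310072629587 [0.01280834 0.         0.         0.         0.        ] 259.8350732048974 191.42927085571628 4.8083
bobbin [258.6 174.6] 0.73
plate [263.1 189.6] 0.74
wr [[-0.444, -0.856, -0.264, 0.427], [0.896, -0.425, -0.131, 0.213], [-0.0, -0.294, 0.956, 0.449], [0.0, 0.0, 0.0, 1.0]] 65.6310072629587 [0.01280834 0.         0.         0.         0.        ] 259.8350732048974 191.42927085571628 6.2417
rack [244.8 186.9] 0.66
tube_orange [245.  187.9] 0.95
orange_mouth [243.6 201.6] 0.74
orange_tab [252.  181.9] 0.76
```

View pics/w2.png

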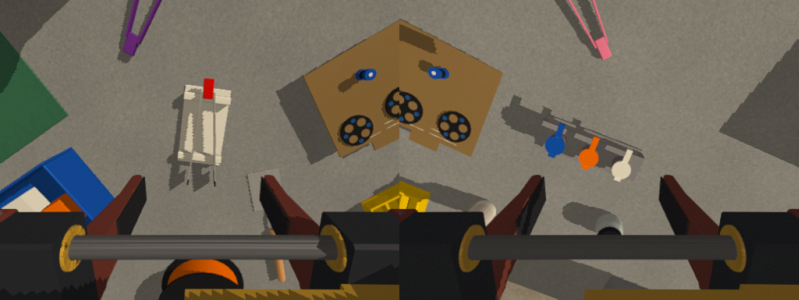

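View pics/wb.png

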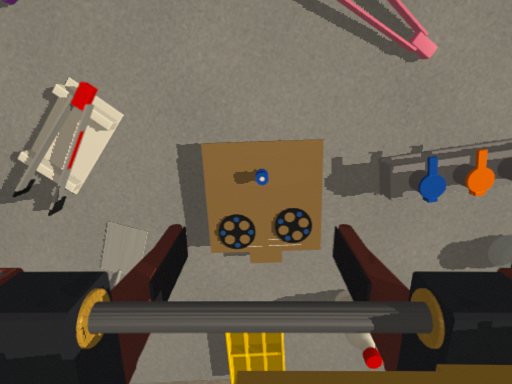

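```bash
cat > m2.py <<'E'
from h import *
L=lambda n:(cv2.imread(f"pics/{n}.png"),np.load(f"pics/{n}.npy",allow_pickle=True).item())
def comps(hsv,lo,hi,amin=15):
    m=cv2.inRange(hsv,lo,hi);n,l,st,c=cv2.connectedComponentsWithStats(m);return [(l==k) for k in range(1,n) if st[k,4]>=amin]
for n in ("wr","wb"):
    im,i=L(n);h=cv2.cvtColor(im,cv2.COLOR_BGR2HSV);h[225:]=0
    for nm,lo,hi in (("orange",(5,180,100),(16,255,255)),("blue",(100,120,60),(125,255,255)),("red",(0,180,80),(3,255,255))):
        for m in comps(h,lo,hi):
            ys,xs=np.nonzero(m);dt=cv2.distanceTransform(m.astype(np.uint8),2,5);c=np.argwhere(dt>dt.max()-.6).mean(0)[::-1]
            P=np.array([atz(i,(x,y),.0775)[:2] for x,y in zip(xs,ys)]);e,v=np.linalg.eigh(np.cov(P.T));
            pr=(P-P.mean(0))@v[:,1]
            print(n,nm,m.sum(),"cent",P.mean(0).round(4),"disc",c.round(1),atz(i,c,.0775).round(4),"ang",np.degrees(np.arctan2(*v[::-1,1])).round(1),"len",np.ptp(pr).round(4),"ends",(P[pr.argmax()]).round(4),P[pr.argmin()].round(4))
im,i=L("wt");h=cv2.cvtColor(im,cv2.COLOR_BGR2HSV);h[250:]=0
for m in comps(h,(0,180,80),(4,255,255)):
    ys,xs=np.nonzero(m);print("red wt",m.sum(),xs.mean(),ys.mean(),atz(i,(xs.mean(),ys.mean()),.036).round(4))
a=cv2.resize(im[90:260,200:320],None,fx=3.3,fy=3.3,interpolation=3)
b=cv2.resize(L("wr")[0][120:240,130:310],None,fx=2.2,fy=2.2,interpolation=3)
o=np.zeros((max(a.shape[0],b.shape[0]),a.shape[1]+b.shape[1],3),np.uint8);o[:a.shape[0],:a.shape[1]]=a;o[:b.shape[0],a.shape[1]:]=b
cv2.imwrite("pics/crop3.png",o);print(o.shape)
E
python3 m2.py
```

```text
wr orange 649 cent [0.5475 0.2487] disc [242.2 202. ] [0.5524 0.2491 0.0775] ang -174.6 len 0.0607 ends [0.5132 0.2487] [0.574  0.2501]
wr blue 273 cent [ 0.5307 -0.0117] disc [50.4 94.2] [ 0.5313 -0.0105  0.0775] ang 113.9 len 0.0302 ends [0.5245 0.0025] [ 0.5381 -0.0246]
wr blue 34 cent [ 0.5875 -0.0447] disc [ 10.3 124.7] [ 0.5874 -0.0444  0.0775] ang 146.7 len 0.007 ends [ 0.5852 -0.0418] [ 0.5896 -0.0479]
wr blue 37 cent [ 0.6071 -0.0263] disc [ 21.5 146. ] [ 0.6073 -0.0266  0.0775] ang 172.2 len 0.008 ends [ 0.6035 -0.0244] [ 0.6113 -0.0262]
wr blue 33 cent [ 0.6252 -0.0458] disc [  1.2 151.8] [ 0.6255 -0.047   0.0775] ang -177.3 len 0.0081 ends [ 0.6211 -0.0459] [ 0.6292 -0.0453]
wr blue 34 cent [0.5936 0.0145] disc [ 57.3 150.7] [0.5935 0.0141 0.0775] ang -149.3 len 0.0076 ends [0.5909 0.0118] [0.5966 0.0171]
wr blue 34 cent [0.5846 0.04  ] disc [ 79.7 153.3] [0.5844 0.0397 0.0775] ang 115.9 len 0.0074 ends [0.5834 0.0437] [0.5867 0.037 ]
wr blue 679 cent [0.5526 0.1893] disc [199.2 186. ] [0.5573 0.1898 0.0775] ang -174.9 len 0.0604 ends [0.5186 0.1881] [0.5792 0.1888]
wr bl
[... 745 characters left out ...]
102.9 len 0.008 ends [0.5866 0.0209] [0.5875 0.0129]
wb blue 25 cent [ 0.5885 -0.0679] disc [236. 219.] [ 0.5884 -0.0676  0.0775] ang -135.8 len 0.0078 ends [ 0.5854 -0.07  ] [ 0.5914 -0.0652]
wb blue 27 cent [ 0.595  -0.0083] disc [280.5 221. ] [ 0.5949 -0.0082  0.0775] ang 103.1 len 0.0076 ends [ 0.5937 -0.0047] [ 0.5976 -0.0116]
wb red 446 cent [ 0.4205 -0.2337] disc [84.7 94. ] [ 0.4193 -0.2321  0.0775] ang 131.3 len 0.035 ends [ 0.4147 -0.2164] [ 0.4308 -0.2488]
wb red 119 cent [ 0.4838 -0.2596] disc [ 75.3 148.9] [ 0.4826 -0.2589  0.0775] ang 148.3 len 0.0517 ends [ 0.4627 -0.2457] [ 0.506  -0.2739]
red wt 317 267.0694006309148 113.21135646687698 [ 0.4197 -0.2582  0.036 ]
(561, 792, 3)
```

View pics/crop3.png

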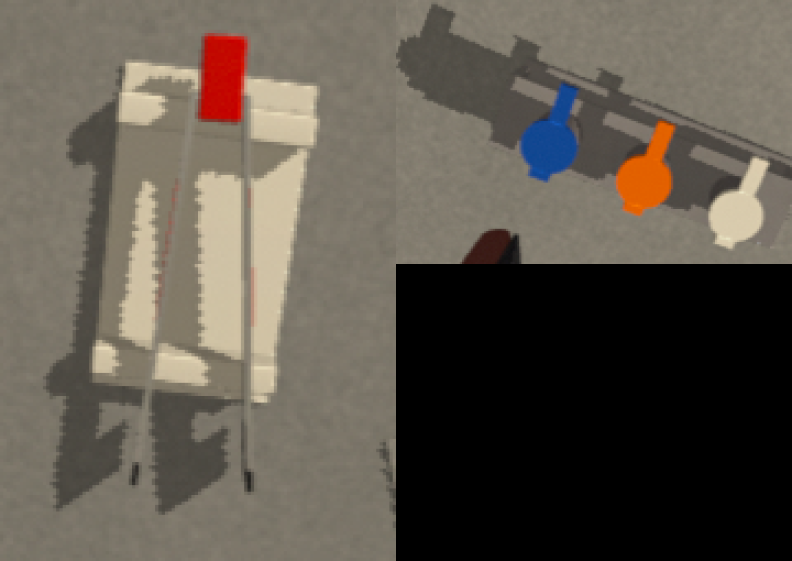

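The close view confirms the tongs on the rest: the red hinge is at wrist pixel (267,114) and the jaws at (241,234) and (275,236). The orange cap is the middle of three, with its tab pointing to the robot and rack yaw about 5°. I'll start with the cap.

```bash
cat > cap.py <<'E'
from h import *
i=np.load("pics/wt.npy",allow_pickle=True).item()
hb=atz(i,(267.4,113.8),.040);j1=atz(i,(240.9,233.6),.038);j2=atz(i,(275.2,235.8),.038)
print("tongs",hb,j1,j2,np.linalg.norm(j1-j2),np.linalg.norm((j1+j2)[:2]/2-hb[:2]))
yaw=np.radians(5.0);M=np.array([.5535,.2485]);ux=np.array([np.cos(yaw),np.sin(yaw)])
q=down(np.pi/2+yaw);H=M+.019*ux;rad=np.hypot(.049,.003);a0=np.arctan2(.003,.049)
def pt(th,dz=.008):
    a=a0+th;return np.r_[H-ux*rad*np.cos(a),.072+rad*np.sin(a)+dz]
def st(): 
    s=env.read_state();return round(s["t"],2),s["tcp_pos"].round(4) if hasattr(s["tcp_pos"],"round") else s["tcp_pos"],np.round(s["contact_force"],1),round(s["grip_width"],4)
env.move_gripper(.034)
env.move_ptp(pt(0)+[0,0,.05],q); env.move_linear(pt(0)); print(st())
env.move_gripper(.0); print("pinch",st())
for d in range(14,113,14):
    env.move_linear(pt(np.radians(d)),max_speed=.12); print(d,st())
env.move_gripper(.034); env.sleep(.1)
p=pt(np.radians(112));env.move_linear(p+[0,0,.06]); print(st())
E
python3 cap.py
```

```text
tongs [ 0.4204131 -0.2581736  0.04     ] [ 0.54674842 -0.38511781  0.038     ] [ 0.57774365 -0.34353055  0.038     ] 0.0518671758555577 0.1771567873781149
(8.58, array([0.5241, 0.2462, 0.0845]), array([-0.6, -0.4,  1.3]), 0.034)
pinch (9.09, array([0.524 , 0.2466, 0.0839]), array([-0.6,  3.6,  2.6]), 0.0096)
14 (9.34, array([0.5253, 0.2467, 0.0945]), array([-1.9,  4.6, -0.9]), 0.0095)
28 (9.59, array([0.5301, 0.247 , 0.105 ]), array([-2.6,  4.8,  0.8]), 0.0095)
42 (9.84, array([0.5375, 0.2477, 0.114 ]), array([-1.2,  4.1, -0.9]), 0.0093)
56 (10.09, array([0.5469, 0.2485, 0.121 ]), array([-2.3,  5.4, -1.2]), 0.0097)
70 (10.34, array([0.5577, 0.2494, 0.1254]), array([-2.1,  4.7, -2.6]), 0.0095)
84 (10.59, array([0.5695, 0.2504, 0.1275]), array([-3.1,  6. , -1.6]), 0.0093)
98 (10.84, array([0.5816, 0.2515, 0.1271]), array([-2.5,  4.4, -1.2]), 0.0094)
112 (11.09, array([0.5935, 0.2525, 0.1239]), array([-1.9,  4.5,  1.3]), 0.0092)
(12.32, array([0.5935, 0.252 , 0.184 ]), array([ 0.9,  0.9, -0. ]), 0.0338)
```

```bash
cat > v.py <<'E'
from h import *
for n,p,hd,ts in [("vr",(0.50,0.235,0.24),np.radians(15),["orange_mouth","orange_tab","tube_orange"]),("vt",(0.46,-0.287,0.2),np.radians(-36.8),["tongs","tongs_grip","tongs_jaws"])]:
    env.move_ptp(p,down(np.pi/2+hd)); env.sleep(.2)
    i=env.camera_info("wrist"); im=env.read_camera("wrist"); save(n,im); np.save("pics/"+n,i,allow_pickle=True)
    for t in ts:
        for r in env.mark_of("wrist",t)[:2]: print(t,np.round(r["centre"],1),round(r["confidence"],2),[atz(i,r["centre"],z).round(4)[:2] for z in (.008,.024,.032,.072)])
print(env.read_state()["t"],env.read_state()["q"])
a=cv2.imread("pics/vr.png")[60:300,130:380];b=cv2.imread("pics/vt.png")[20:300,200:340]
o=np.zeros((600,800,3),np.uint8);a=cv2.resize(a,None,fx=1.7,fy=1.7,interpolation=3);b=cv2.resize(b,None,fx=2.1,fy=2.1,interpolation=3)
o[:a.shape[0],:a.shape[1]]=a;o[:b.shape[0],450:450+b.shape[1]]=b;cv2.imwrite("pics/v2.png",o)
E
python3 v.py
```

```text
orange_mouth [259.8 225.5] 0.72 [array([0.5798, 0.2561]), array([0.5731, 0.2544]), array([0.5697, 0.2535]), array([0.553 , 0.2491])]
orange_tab [255.9 276. ] 0.67 [array([0.6579, 0.2711]), array([0.6479, 0.2687]), array([0.6429, 0.2675]), array([0.6179, 0.2615])]
tube_orange [260.7 210.6] 0.98 [array([0.5583, 0.2517]), array([0.5526, 0.2501]), array([0.5497, 0.2493]), array([0.5352, 0.2454])]
tube_orange [258.7 225.8] 0.48 [array([0.5806, 0.2548]), array([0.5739, 0.2531]), array([0.5705, 0.2522]), array([0.5537, 0.2479])]
tongs [133.9  67.3] 0.8 [array([ 0.2886, -0.3251]), array([ 0.2936, -0.321 ]), array([ 0.296 , -0.3189]), array([ 0.3085, -0.3087])]
tongs [255.4 136.1] 0.75 [array([ 0.4227, -0.2654]), array([ 0.4214, -0.2641]), array([ 0.4207, -0.2635]), array([ 0.4174, -0.2602])]
tongs_grip [260.2 197.3] 0.9 [array([ 0.4844, -0.3047]), array([ 0.4801, -0.3016]), array([ 0.478, -0.3  ]), array([ 0.4674, -0.2921])]
tongs_jaws [259.  199.2] 0.22 [array([ 0.4855, -0.3073]), array([ 0.4812, -0.3041]), array([ 0.479 , -0.3024]), array([ 0.4683, -0.2942])]
15.5417 [-6.20060058e-01 -6.89971504e-02  1.45660930e+00  2.91928883e-05
  1.75390958e+00 -1.54906200e+00]
```

View pics/v2.png

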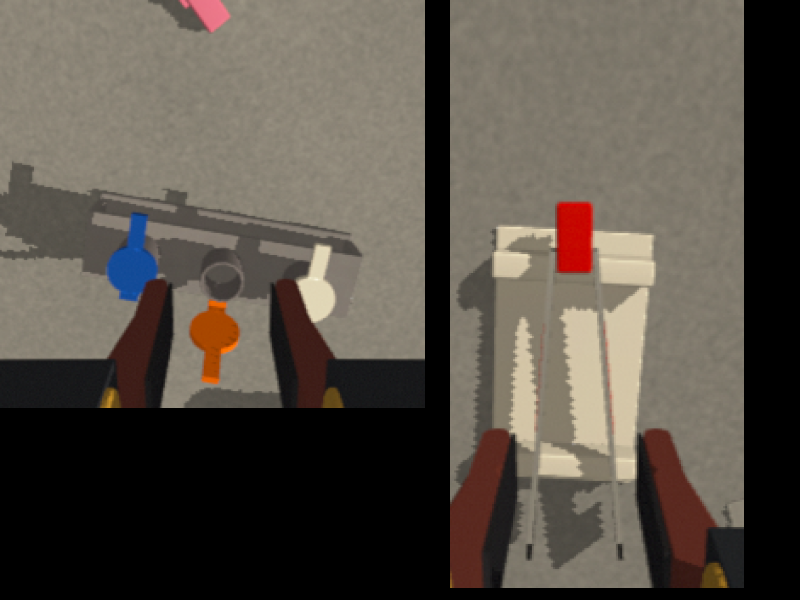

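The orange cap stands open, the blue and white caps are shut, and the mouth is at about (0.553, 0.249). In the right-hand crop, the hinge block is at wrist pixel (259,133) and the jaws at (238,282) and (281,282).

```bash
cat > g.py <<'E'
from h import *
i=np.load("pics/vt.npy",allow_pickle=True).item()
hb=atz(i,(259,132.9),.040)[:2];a=atz(i,(237.6,282.4),.038);b=atz(i,(281,282.4),.038);j=(a+b)[:2]/2
v=j-hb;hd=np.arctan2(v[1],v[0]);u=v/np.linalg.norm(v)
print(hb,j,np.linalg.norm(v),np.linalg.norm(a-b),np.degrees(hd))
e=(np.linalg.norm(v)-.171)/2
g=hb+u*(.074+e);print("grip",g)
q=down(np.pi/2+hd)
def st(): 
    s=env.read_state();return round(s["t"],2),np.round(s["tcp_pos"],4),np.round(s["contact_force"],1),round(s["grip_width"],4),s["grip_force"]
env.move_gripper(.062)
env.move_ptp(np.r_[g,.09],q);env.move_linear(np.r_[g,.029]);print(st())
env.move_gripper(.0315);env.sleep(.2);print(st())
env.move_linear(np.r_[g,.16]);env.sleep(.2);print(st())
im=[env.read_camera(c) for c in("wrist","side")];infos=[env.camera_info(c) for c in("wrist","side")]
save("gw",im[0]);save("gs",im[1]);np.save("pics/gw.npy",infos[0],allow_pickle=True)
s=proj(infos[1],np.r_[g,.15]);print(s);x,y=s.astype(int)
B=cv2.resize(im[1][max(y-50,0):y+60,x-60:x+60],None,fx=3.3,fy=3.3,interpolation=3);A=cv2.resize(im[0][:,130:390],None,fx=1.5,fy=1.5,interpolation=3)
o=np.zeros((600,800,3),np.uint8);o[:A.shape[0],:A.shape[1]]=A;B=B[:,:400];o[:B.shape[0],400:400+B.shape[1]]=B;save("g2",o)
E
python3 g.py
```

```text
[ 0.41965159 -0.25793921] [ 0.5621742  -0.36418765] 0.17776789792447528 0.05222522636001098 -36.703969135030704
grip [ 0.48169295 -0.3041901 ]
(17.26, array([ 0.4824, -0.3047,  0.0309]), array([-0.3,  0.9, -0.5]), 0.0619, 0.0)
(18.12, array([ 0.4822, -0.3045,  0.0298]), array([ 1.2, -0.2,  4.1]), 0.0317, 6.996104791760445)
(19.34, array([ 0.4813, -0.3039,  0.1587]), array([ 0.3,  0.7, -1. ]), 0.0316, 5.286705940961838)
[311.61747058 128.45176129]
```

View pics/g2.png

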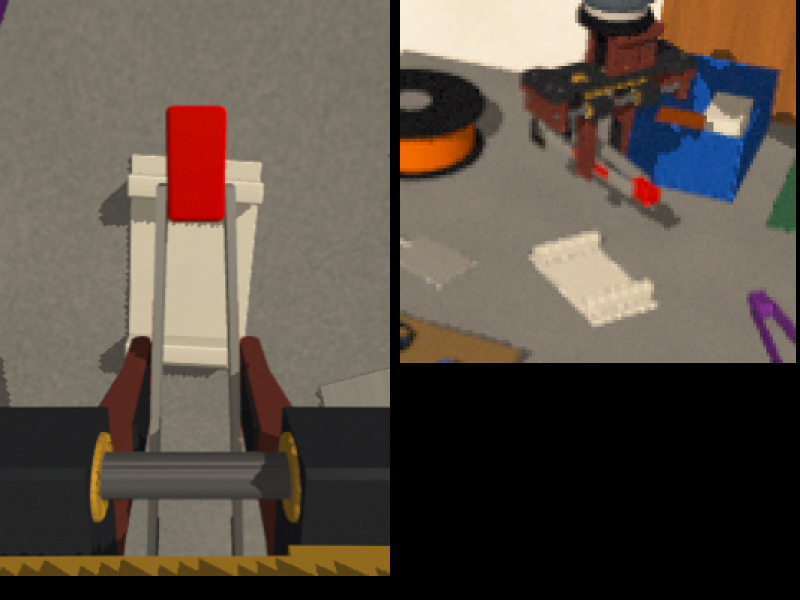

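The tongs are off the rest, held at a 31.6 mm grip width. Next I fit where they sit in the hand and hover over the bobbin.

```bash
cat > b.py <<'E'
from h import *
i=np.load("pics/gw.npy",allow_pickle=True).item()
# hinge block top edges: px rows in wrist image; TCP then (0.4813,-0.3039,0.1587), heading -36.7deg
hd=np.radians(-36.7);u=np.array([np.cos(hd),np.sin(hd)]);t=np.array([.4813,-.3039,.1587])
zt=t[2]+.0022+.008
for nm,px in(("rear",(261,70.7)),("front",(261,146.7)),("L",(241.3,108)),("R",(280.7,108))):
    p=atz(i,px,zt);d=p[:2]-t[:2];print(nm,"along",d@u,"across",-d[0]*u[1]+d[1]*u[0])
print("expect rear -0.091 front -0.057, across +-0.009")
B=np.array([.5395,-.0299]);q=down(np.pi/2)
env.move_ptp([B[0]-.097,B[1],.11],q);env.sleep(.3)
print(env.read_state()["t"],env.read_state()["tcp_pos"])
o=[]
for c,r in(("scene",(-45,-25)),("side",(-25,-45))):
    im=env.read_camera(c);save("h_"+c,im);k=env.camera_info(c);x,y=proj(k,[B[0],B[1],.07]).astype(int)
    o.append(cv2.resize(im[y-45:y+35,x-40:x+40],None,fx=5,fy=5,interpolation=3));print(c,x-40,y-45)
    jz=env.read_state()["tcp_pos"]; print([ (proj(k,np.array([jz[0]+.097+dx,jz[1]+s*.0205,jz[2]-.0058+dz]))-[x-40,y-45])*5 for s in(1,-1) for dx,dz in((-.012,-.014),(.012,-.014),(.012,.014))])
save("h2",np.hstack(o))
E
python3 b.py
```

```text
rear along -0.0938647490317564 across -0.00010103384561183787
front along -0.06096196368075611 across -9.368605732769375e-05
L along -0.07833646766001491 across -0.008946346222201619
R along -0.07831947320746412 across 0.008750426604550228
expect rear -0.091 front -0.057, across +-0.009
20.8333 [ 0.44274327 -0.03060868  0.11006244]
scene 191 160
[array([231.65276497, 170.4559768 ]), array([248.54436155, 195.19391162]), array([247.0178913, 146.779777 ]), array([153.19539227, 188.05560943]), array([168.99950176, 213.33189093]), array([166.39167624, 164.65254787])]
side 225 140
[array([207.20256886, 224.26220517]), array([172.33872053, 214.46342104]), array([172.29183233, 178.8666928 ]), array([232.88320076, 188.23992164]), array([198.72013859, 178.91799878]), array([199.09028533, 143.66430052])]
```

View pics/h2.png

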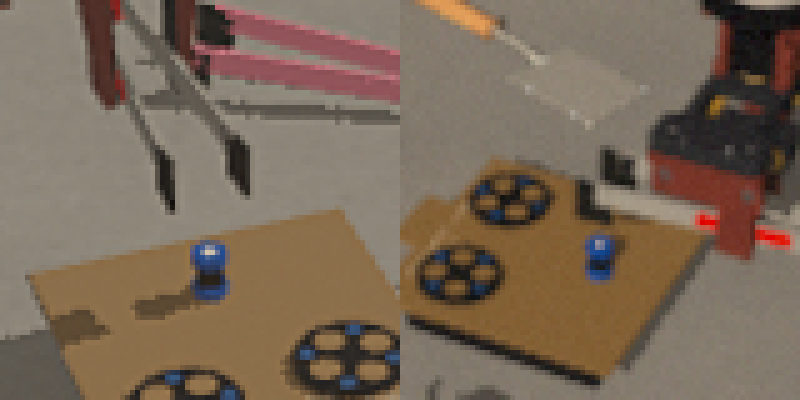

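The projected jaw corners match the picture: scene (248,195) predicted against (248,196) seen. So the tongs are level, and the bobbin at crop (210,270) lies below and between the jaws. I'll go down, clamp and lift.

```bash
cat > c.py <<'E'
from h import *
def st(): 
    s=env.read_state();return round(s["t"],2),np.round(s["tcp_pos"],4),np.round(s["contact_force"],1),round(s["grip_width"],4),round(s["grip_force"],1)
x,y=.5395-.0945,-.0295
env.move_linear([x,y,.062],max_speed=.08);env.sleep(.2);print(st())
env.move_linear([x,y,.0563+.062-env.read_state()["tcp_pos"][2]],max_speed=.05);env.sleep(.2);print(st())
env.move_gripper(.0);env.sleep(.4);print("clamp",st())
env.move_linear([x,y,.16],max_speed=.1);env.sleep(.3);print(st())
o=[]
for c in("scene","side"):
    im=env.read_camera(c);save("c_"+c,im);k=env.camera_info(c);a,b=proj(k,[.5395,-.03,.15]).astype(int)
    o.append(cv2.resize(im[b-40:b+40,a-40:a+40],None,fx=5,fy=5,interpolation=3));print(c,a-40,b-40)
    print([r["centre"] for r in env.mark_of(c,"bobbin")[:2]], (proj(k,[.5395,-.03,.1338])))
save("c2",np.hstack(o))
E
python3 c.py
```

```text
(21.88, array([ 0.4454, -0.0295,  0.0627]), array([-0.6, -0.3, -0.3]), 0.0312, 5.3)
(22.36, array([ 0.445 , -0.0295,  0.0557]), array([-0.2,  0.1, -1.1]), 0.0314, 5.3)
clamp (23.06, array([ 0.4451, -0.0295,  0.0557]), array([ 0.5,  1. , -0.5]), 0.0233, 30.0)
(24.55, array([ 0.4449, -0.0295,  0.1596]), array([ 0.1, -0.1, -0.4]), 0.0238, 30.0)
scene 190 137
[[229.6, 181.5]] [230.63309023 183.0964463 ]
side 225 124
[[261.7, 167.3]] [265.70790061 169.17131555]
```

View pics/c2.png

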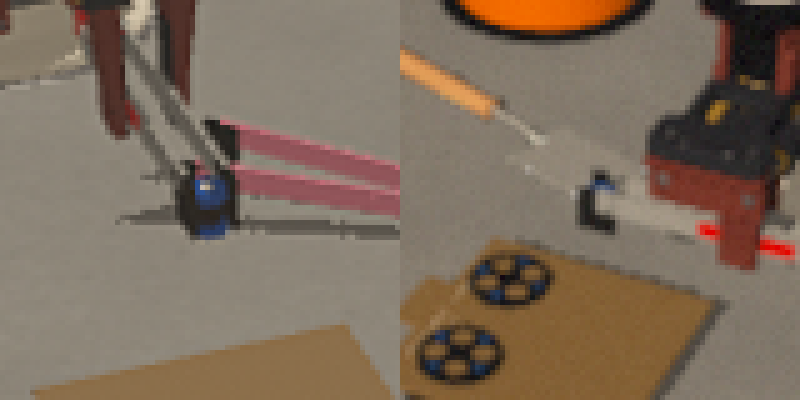

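The bobbin is clamped upright between the jaws, at scene (230,180), with a grip width of 23.8 mm. Next it goes over the open tube.

```bash
cat > f.py <<'E'
from h import *
def st(): 
    s=env.read_state();return round(s["t"],2),np.round(s["tcp_pos"],4),np.round(s["contact_force"],1),round(s["grip_width"],4),round(s["grip_force"],1)
M=np.array([.5532,.2490]);hd=np.radians(8);u=np.array([np.cos(hd),np.sin(hd)]);n=np.array([-u[1],u[0]])
g=M-u*.0946+n*.0005;q=down(np.pi/2+hd)
env.move_ptp(np.r_[g,.20],q);env.sleep(.2);print(st())
env.move_linear(np.r_[g,.1266],max_speed=.06);env.sleep(.4)
e=env.read_state()["tcp_pos"]-np.r_[g,.1266];print(st(),e.round(4))
env.move_linear(np.r_[g,.1266]-e,max_speed=.03);env.sleep(.4);print(st())
o=[]
for c in("scene","side"):
    im=env.read_camera(c);save("f_"+c,im);k=env.camera_info(c);a,b=proj(k,[*M,.10]).astype(int)
    print(c,"origin",a-40,b-40,"bobbin",[np.round(r["centre"],1) for r in env.mark_of(c,"bobbin")[:2]],"exp",proj(k,[*M,.104]).round(1),"mouth",[np.round(r["centre"],1) for r in env.mark_of(c,"orange_mouth")[:2]],"exp",proj(k,[*M,.072]).round(1))
    o.append(cv2.resize(im[b-40:b+40,a-40:a+40],None,fx=5,fy=5,interpolation=3))
save("f2",np.hstack(o))
E
python3 f.py
```

```text
(26.0, array([0.4598, 0.2351, 0.1999]), array([ 0.1, -0.5, -0.4]), 0.0228, 30.0)
(27.77, array([0.4595, 0.2363, 0.1267]), array([ 0.2,  0.3, -0.2]), 0.0236, 30.0) [0.     0.     0.0001]
(28.43, array([0.4594, 0.2363, 0.1265]), array([-0.7,  0.7, -1. ]), 0.0235, 30.0)
scene origin 294 134 bobbin [array([336.1, 175.8])] exp [334.6 173.5] mouth [array([334.1, 184.9])] exp [333.6 184. ]
side origin 178 194 bobbin [] exp [217.9 233.9] mouth [array([218.9, 242.4])] exp [218.8 242.2]
```

View pics/f2.png

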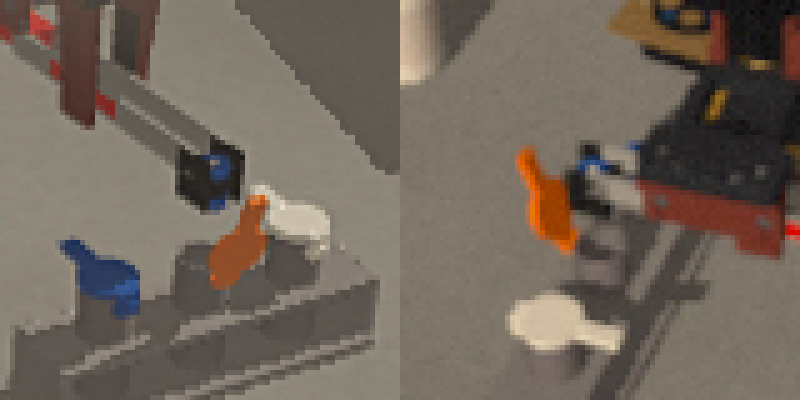

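Run:
```python
from h import *
t=np.array(env.read_state()["tcp_pos"]);hd=np.radians(8);u=np.array([np.cos(hd),np.sin(hd),0]);n=np.array([-u[1],u[0],0]);z=np.array([0,0,1])
k=env.camera_info("scene");O=[294,134];k2=env.camera_info("side");O2=[178,194]
f=lambda a,s,h:t+u*(.0945+a)+n*s-z*.0058+z*h
for nm,p in(("Ljaw tip bot",f(.012,-.0105,-.014)),("Ljaw tip top",f(.012,-.0105,.014)),("Rjaw tip bot",f(.012,.0105,-.014)),("Rjaw tip top",f(.012,.0105,.014)),("Ljaw rear bot",f(-.012,-.0105,-.014)),("bob top",f(0,0,.0078)),("bob bot near",f(.009,0,-.0162))):
    print(nm,((proj(k,p)-O)*5).round(),((proj(k2,p)-O2)*5+[400,0]).round(),p.round(3))
for c,kk,O_ in(("scene",k,O),("side",k2,O2)):
    im=cv2.imread(f"pics/f_{c}.png");h=cv2.cvtColor(im,cv2.COLOR_BGR2HSV);m=cv2.inRange(h,(100,120,50),(125,255,255))[O_[1]+20:O_[1]+46,O_[0]+30:O_[0]+52]
    ys,xs=np.nonzero(m);print(c,"blue bbox",(xs.min()+30)*5,(xs.max()+31)*5,(ys.min()+20)*5,(ys.max()+21)*5)
```

```text
Ljaw tip bot [202. 208.] [585. 178.] [0.566 0.241 0.107]
Ljaw tip top [207. 161.] [581. 140.] [0.566 0.241 0.135]
Rjaw tip bot [235. 197.] [570. 206.] [0.563 0.262 0.107]
Rjaw tip top [239. 150.] [565. 168.] [0.563 0.262 0.135]
Ljaw rear bot [174. 188.] [628. 187.] [0.543 0.237 0.107]
bob top [207. 156.] [596. 167.] [0.553 0.249 0.129]
bob bot near [215. 204.] [583. 196.] [0.562 0.251 0.105]
scene blue bbox 205 230 155 210
side blue bbox 180 240 145 170
```

Run:
```python
from h import *
z=np.array([0,0,1])
for tag,t,hd in(("h_",[.44274,-.03061,.11006],0),("c_",[.4449,-.0295,.1596],0),("f_",[.4594,.2363,.1265],np.radians(8))):
    u=np.array([np.cos(hd),np.sin(hd),0]);n=np.array([-u[1],u[0],0])
    s0=.0205 if tag=="h_" else .0105
    for c in("scene","side"):
        k=env.camera_info(c);im=cv2.imread(f"pics/{tag}{c}.png")
        C=np.array([proj(k,np.array(t)+u*(.0945+a)+n*s-z*.0058+z*h) for a in(-.012,.012) for s in(-s0-.0015,-s0+.0015,s0-.0015,s0+.0015) for h in(-.014,.014)])
        x0,y0=(C.min(0)-5).astype(int);x1,y1=(C.max(0)+6).astype(int)
        w=im[y0:y1,x0:x1].max(2);m=np.where(w<62,'#',np.where(cv2.inRange(cv2.cvtColor(im[y0:y1,x0:x1],cv2.COLOR_BGR2HSV),(100,120,50),(125,255,255))>0,'b','.'))
        print(tag,c,"origin",x0,y0,"pred bbox",C.min(0).round(1),C.max(0).round(1))
        if tag!="h_" : print("\n".join("".join(r) for r in m))
        else:
            ys,xs=np.nonzero(w<62);print("dark bbox",xs.min()+x0,xs.max()+x0+1,ys.min()+y0,ys.max()+y0+1)
# mouth check in scene/side: arc of tube rim already matched by net
```

```text
h_ scene origin 215 178 pred bbox [220.1 183.9] [240.9 202.3]
dark bbox 222 241 188 202
h_ side origin 254 163 pred bbox [260.  168.6] [272.7 185.3]
dark bbox 254 278 164 185
c_ scene origin 218 162 pred bbox [223.8 167.4] [237.2 184.4]
..............####.......
..............#####......
...............####......
................###......
................###......
.................###.....
..................##.....
.........#.....#.........
..........#....#.........
..........#....###.......
.........##.....###......
........###b...bb##......
........###b...bb##......
.......####bbbbbb##......
.......####bbbbbb.#......
........###.bbbb.##......
.......#####...####......
........###########......
........########.##......
.........#######..##.....
.........###...bb........
..........##bbbbb........
.........................
.........................
.........................
.........................
.........................
.........................
c_ side origin 255 152 pred bbox [260.6 157.2] [271.  170.7]
....................#
....................#
....................#
........
[... 1253 characters left out ...]
10.8 221.6] [223.7 237.5]
........................
........................
........................
........................
.......................#
.......................#
......................##
..........##........b###
.........####........###
..........bbb........###
.........bbbbb.......###
.........b...bb##....###
.......##......##....###
......####...........###
.......####.............
.......####.............
.......###..............
.......####.............
.......######...........
.......########.........
..........#####.........
.............##.........
........................
........................
........................
........................
........................
```

The jaw outlines fall within about 1 px of prediction in both cameras and the tube mouth was found where expected. There is no outside contact force and the grip is steady, so I'm handing in.

```bash
python3 -c "
from h import *
print(env.job_done(), env.read_state()['t'])"
```

```text
the job is handed in; nothing more can be done
the job is handed in; nothing more can be done
```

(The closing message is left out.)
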